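# Show the yellow-capped reagent jar to the inspection camera

### The arm

A 7-joint arm with a two-finger parallel gripper is mounted at the origin on the work surface. World frame = base frame: x ahead of the robot, y to its left, z up, the work surface at z = 0. Lengths are in m, angles in rad, forces in N, time in s.
With the tool pointing down it reaches from about 0.35 to 0.9 m from the base axis. Payload 19.9 kg.
Tool frame: the origin (TCP) lies between the finger pads; the fingertips stand 19 mm ahead of it and the grasp point (between the pads) is the TCP; z points along the fingers, y is the direction in which the jaws open and shut (so a half turn about z gives the same grasp; the last joint's range is limited). The gripper opens to 94 mm and grips with 3 to 60 N. Pads are 16 mm wide; open, the fingers measure 119 mm over their backs; the gripper's body (75 mm by 177 mm) begins 78 mm behind the grasp point.
Start: joints at [1.262, 0.417, -0.01, 1.614, 0.005, 1.111, -0.053], TCP at [0.165, -0.603, 0.199] pointing down, gripper open.
Joint ranges: [-2.81, 2.81], [-0.39, 2.02], [-1.27, 1.25], [0.06, 2.57], [-1.19, 4.33], [0.19, 2], [-2.82, 2.82]. Speed limits (rad/s): [1.89, 1.89, 2.39, 2.39, 3.01, 3.01, 3.01].

### API

Orientations are given as a 3x3 rotation matrix whose columns are the frame's x, y, z axes.
In Python, from rig import robot gives the robot as it stands. Calls block until the motion is done:
- robot.move_ptp(position, orientation): joint-space move of the TCP to a pose.
- robot.move_linear(position, velocity=0.15, frame=None, threshold=None): straight line of the TCP; frame=None keeps the orientation; velocity is the mean speed in m/s. With threshold (N) it stops when the force on the tool has changed by that much, and returns True; else False.
- robot.goto_joints(angles): joint-space move.
- robot.gripper_to(opening): finger opening in m; the grip force is fixed at half the most; returns when the fingers have stopped.
- robot.pause(seconds).
- robot.ik(position, orientation): joint angles nearest the present ones, or None.
- robot.get_state(): the state.
- robot.grab_frame(name): name is "scene" or "side" or "wrist"; returns the picture (420x560x3 uint8, red, green, blue); there is no depth.
- robot.camera_info(name): a dict with "fx", "fy", "cx", "cy" (pixels), "dist" ([k1, k2, p1, p2, k3] as OpenCV has them; the pictures are not rectified), "rvec" (rotation vector, rad) and "tvec" (3), from world to camera coordinates, as OpenCV has them. Camera axes: x right, y down, z forward; pixel columns grow to the right and rows downward; lengths in m; the calibration is good to about 2 mm. A picture is of the moment at which its call begins: read the wrist's pose just before it. camera_info takes no time and is no camera call; for the wrist camera it gives the pose at the moment of the call.
A pose or a line that the arm cannot do raises robot.PlanningError and nothing moves.
- robot.sign_off(): hands the job in, once; it reports no verdict.
The state is a dict: "time": time; "qpos": joint angles; "joint_vel": joint speeds; "effort": joint torques, N m; "ee_pos": TCP position; "tool_rot": TCP orientation; "force": force on the tool from outside, world axes, zero at the start; "moment": the same for the moment, N m; "opening": finger opening in m.
Only numpy, scipy, OpenCV 4.12 (cv2) and the standard library are available. Lean on these libraries where they do the work, as an engineer would, in place of code of your own. Each camera call takes 0.05 s, during which the arm holds its last target.

### The job

We are clearing out the old lab and need a picture of the yellow-capped reagent jar: take it by its cap, lift it out of the crate and hold it still in the air in front of the inspection camera, with the middle of the label 140 mm in front of the lens on its line of sight, the label squarely facing the lens and the cap up in the picture, so the jar leans back to match the camera's downward tilt. Leave the other jars and the flask where they stand, do not touch the camera, and finish while still holding the jar there.

Things in the scene. Friction and masses are not known exactly. Their poses are not given: they have to be found in the camera images.
- jar: The jar to present: round white jar, body 66 mm wide to 88 mm height; neck; yellow cap 48 mm wide from 106 to 136 mm, to pinch. 0.2 to 0.4 kg, centre of mass about 60 mm up. Loose in a crate cell. Origin: centre of underside; z along its axis to the cap, x out through the label's middle. A red strip on the cap, from the top's centre to the rim and down its side, marks the label's side.
- label (a point): Middle of the jar's label, on its surface 60 mm above the underside, 33.5 mm from the axis (jar's +x). The label is yellow with a red band above and a white border, 46 mm high (37 to 83 mm), wrapping 0.85 rad to either side. Axes as jar: x points straight out of the label.
- jar_mid (a point): Point on the jar's axis at label height, 60 mm above the underside; axes as jar.
- crate: Grey open plastic crate, fixed to the bench, 205 x 205 mm, 45 mm high, walls, floor and cross divider 5 mm thick, 2 x 2 cells of about 95 mm, one container in each. Origin: centre of the underside; z up, x and y along its sides.
- camera_stand: Inspection camera's stand, fixed: dark base plate 130 x 130 x 14 mm (centre at its x = 220 mm), steel post, camera head on a tilt hinge at x = 200 mm, y = 0, z = 320 mm. Up to 345 mm high. Origin: on the bare bench 200 mm in front of the hinge, about under the view point; z up; the lens looks to the stand's -x, roughly to the robot.
- camera_head (a joint): Tilt of the camera head (rad): 0 looks level, positive looks down by that angle; between 0.2 and 0.55 at the start. Stiff; not to be moved.
- lens (a point): Centre of the lens's front glass, 80 mm from the tilt hinge (black head 50 x 50 mm in section, orange strip on top, white ring light 66 mm wide around the lens). Axes turn with the head: x points from the scene back into the lens, along the optical axis; z is the picture's up; y is level.
- view_point (a point): Empty point in the air on the optical axis, 140 mm in front of the lens glass (lens x = -140 mm), where the camera is in focus. Same axes as lens. A jar held with its axes parallel to these, and its label middle here, is shown perfectly.
- jar_blue: Bystander in another cell of the crate: an otherwise equal white jar with a blue cap (cap from 106 to 132 mm). Loose. Origin: centre of the underside, z towards the cap.
- jar_amber: Bystander in another cell of the crate: an otherwise equal amber jar with a black cap (cap from 106 to 132 mm). Loose. Origin: centre of the underside, z towards the cap.
- jar_green: Bystander in another cell of the crate: an otherwise equal white jar with a green cap (cap from 106 to 132 mm). Loose. Origin: centre of the underside, z towards the cap.
- flask: Bystander on the bench: glass volumetric flask, 68 mm wide at the bottom, slender neck, blue stopper, 153 mm high. Loose. Origin: centre of the underside, z up.
There are look-alikes about, which are no part of the job. Leave any pink look-alike of the jar alone.

How it is judged:
By the outcome, as a careful person would: the job done as asked, in the order asked, and still so for the second after the job is handed in, while the arm keeps its last pose, push and grip.
It also fails if it takes over 32 s, if anything falls off the work surface, if the arm or the gripper's body presses on something with over 40 N, if the wrist force passes 120 N, or if a joint passes its speed limit or range.

## Working session

There is one attempt and no reset: what is moved stays moved. The work goes in short steps, each a Python script; the robot and the scene stay as the last script left them, time stands still between calls to the robot, and variables do not carry over. Pictures are saved under pics/ and viewed, and the job is handed in when it is done.

```bash
ls; mkdir -p pics; python3 - <<'E'
from rig import robot
import cv2,numpy as np
for n in ["scene","side","wrist"]:
    ci=robot.camera_info(n); print(n,ci)
    R=cv2.Rodrigues(np.array(ci['rvec'],float))[0]; print(-R.T@np.array(ci['tvec']).ravel(), R[2])
    im=robot.grab_frame(n); cv2.imwrite(f"pics/{n}0.png",im[:,:,::-1])
print(robot.get_state())
E
```

```text
pics
scene {'fx': 391.99301740429195, 'fy': 391.99301740429195, 'cx': 280.3273114714262, 'cy': 202.60016798308808, 'dist': array([0.00929737, 0.        , 0.        , 0.        , 0.        ]), 'rvec': array([ 0.8899252 ,  2.6251283 , -0.94448563]), 'tvec': array([ 0.42618841, -0.15262965,  1.31753352])}
[0.9158048  0.50321408 0.92135992] [-0.38351587 -0.50740551 -0.77165745]
side {'fx': 429.0548975060927, 'fy': 429.0548975060927, 'cx': 280.8090137670285, 'cy': 208.46338097443905, 'dist': array([-0.06109563,  0.        ,  0.        ,  0.        ,  0.        ]), 'rvec': array([ 0.2263213 , -2.88250305,  1.12552031]), 'tvec': array([0.52609436, 0.17598466, 1.17354542])}
[0.43700481 0.73823946 0.97415811] [ 0.08900977 -0.67092481 -0.73616381]
wrist {'fx': 310.20304480990893, 'fy': 310.20304480990893, 'cx': 284.4783512400384, 'cy': 216.1347729827288, 'dist': array([-0.05951546,  0.        ,  0.        ,  0.        ,  0.        ]), 'rvec': array([-2.30828791,  1.75910971,  0.25597114]), 'tvec': array([-0.62478286, -0.02939971,  0.39271902])}
[ 0.24603561 -0.58066476  0.38437105] [-0.27397385 -0.07447037 -0.95884957]
{'time': 0.15, 'qpos': array([ 1.26149395,  0.41782018, -0.01027095,  1.61401471,  0.00471923,
        1.11070696, -0.05298622]), 'joint_vel': array([ 8.41907490e-05, -1.83458347e-03, -7.05256105e-04, -1.81325919e-03,
        1.37692977e-03, -1.12905882e-04,  4.31077598e-04]), 'effort': array([ 2.30963349e-05, -8.51540136e+01,  6.38663918e-01, -4.26140249e+01,
       -4.88230982e-02,  1.70589157e-02,  1.80202460e-04]), 'ee_pos': array([ 0.16527359, -0.60245288,  0.19888847]), 'tool_rot': array([[ 9.64354566e-01,  2.64613208e-01, -3.47740511e-04],
       [ 2.64613414e-01, -9.64354189e-01,  8.59523983e-04],
       [-1.07903620e-04, -9.20902681e-04, -9.99999570e-01]]), 'force': array([-0.15618558, -1.16608602,  0.41844457]), 'moment': array([0.00637618, 0.00888221, 0.02862098]), 'opening': 0.09393520561346654}
```

View pics/scene0.png

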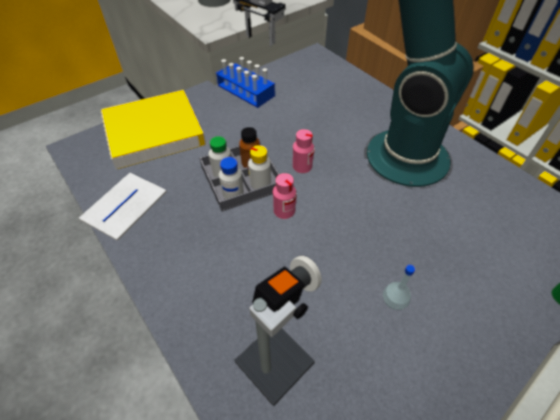

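View pics/side0.png

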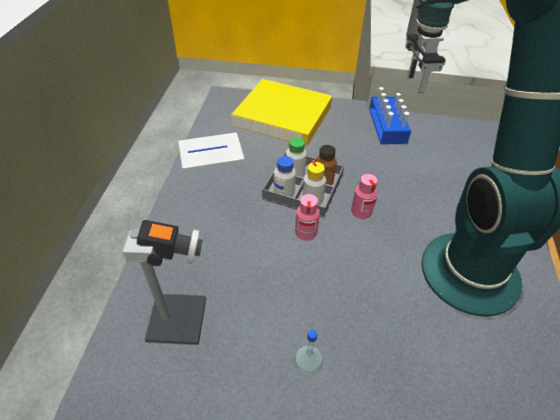

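View pics/wrist0.png

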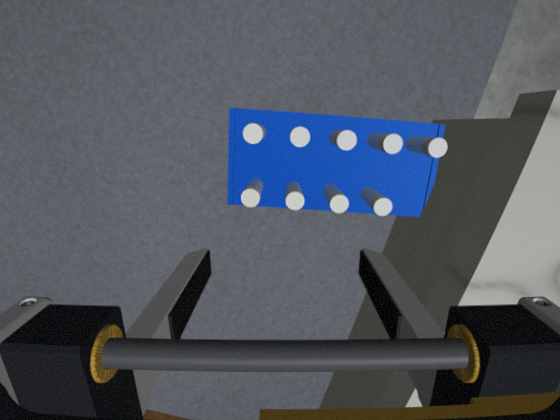

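Scene: yellow cap at ~(259,154) in the crate, with blue, green and black caps around it and pink jars at (303,150) and (285,195). The camera head is at ~(285,283) and the flask at (398,293). I'll zoom in next.

```bash
cat > h.py <<'E'
import cv2,numpy as np
def cam(robot,n):
    ci=robot.camera_info(n); K=np.array([[ci['fx'],0,ci['cx']],[0,ci['fy'],ci['cy']],[0,0,1]])
    rv=np.array(ci['rvec'],float); return dict(K=K,d=np.array(ci['dist']),rv=rv,t=np.array(ci['tvec'],float).ravel(),R=cv2.Rodrigues(rv)[0])
def proj(c,P): return cv2.projectPoints(np.atleast_2d(np.array(P,float)),c['rv'],c['t'],c['K'],c['d'])[0][:,0]
def ray(c,uv):
    p=cv2.undistortPoints(np.array([[uv]],float),c['K'],c['d'])[0,0]
    d=c['R'].T@np.array([p[0],p[1],1]); return -c['R'].T@c['t'],d/np.linalg.norm(d)
def tri(cs,uvs):
    A=np.zeros((3,3));b=np.zeros(3)
    for c,uv in zip(cs,uvs):
        o,d=ray(c,uv);M=np.eye(3)-np.outer(d,d);A+=M;b+=M@o
    x=np.linalg.solve(A,b); 
    return x,[np.linalg.norm(proj(c,x)[0]-uv) for c,uv in zip(cs,uvs)]
def onz(c,uv,z):
    o,d=ray(c,uv); return o+d*(z-o[2])/d[2]
E
python3 - <<'E'
import cv2
for n,(x,y,w,h),k in [("scene",(190,120,130,100),6),("scene",(225,240,110,170),3.5),("side",(255,130,130,120),5),("side",(115,210,110,140),4.2)]:
    im=cv2.imread(f"pics/{n}0.png")[y:y+h,x:x+w]
    im=cv2.resize(im,None,fx=k,fy=k,interpolation=cv2.INTER_CUBIC)
    for i in range(0,w,10): cv2.putText(im,str(x+i),(int(i*k),8),0,.3,(255,255,255)); cv2.line(im,(int((i+.5)*k),10),(int((i+.5)*k),14),(255,255,255))
    for i in range(0,h,10): cv2.putText(im,str(y+i),(0,int((i+.5)*k)+3),0,.3,(255,255,255))
    cv2.imwrite(f"pics/z_{n}_{x}.png",im); print(im.shape)
E
```

```text
(600, 780, 3)
(595, 385, 3)
(600, 650, 3)
(588, 462, 3)
```

View pics/z_scene_190.png

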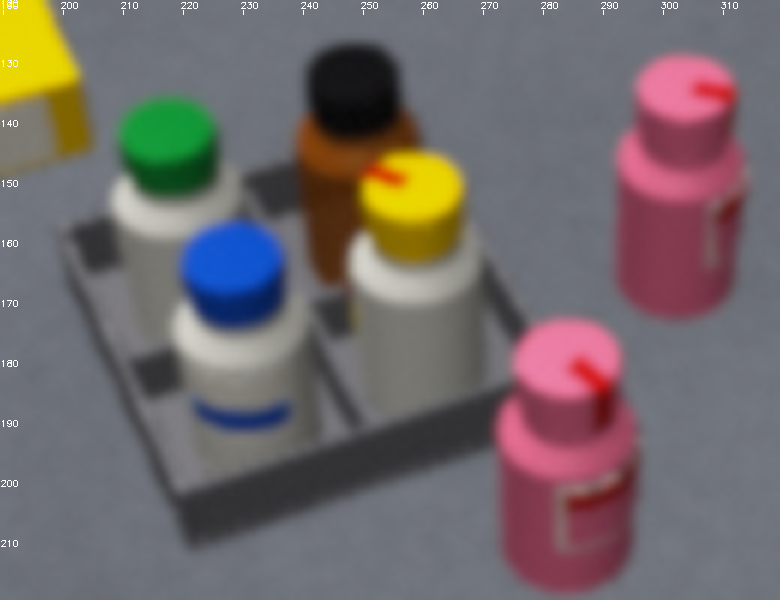

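View pics/z_scene_225.png

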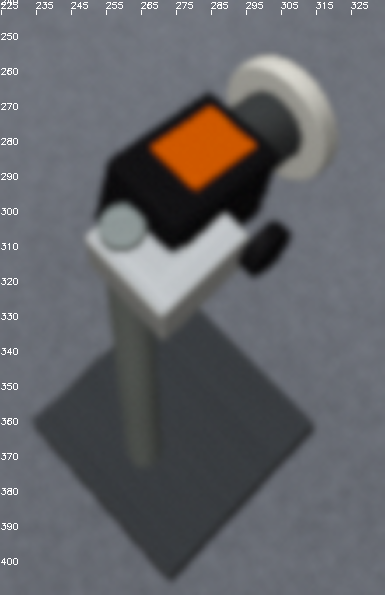

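View pics/z_side_255.png

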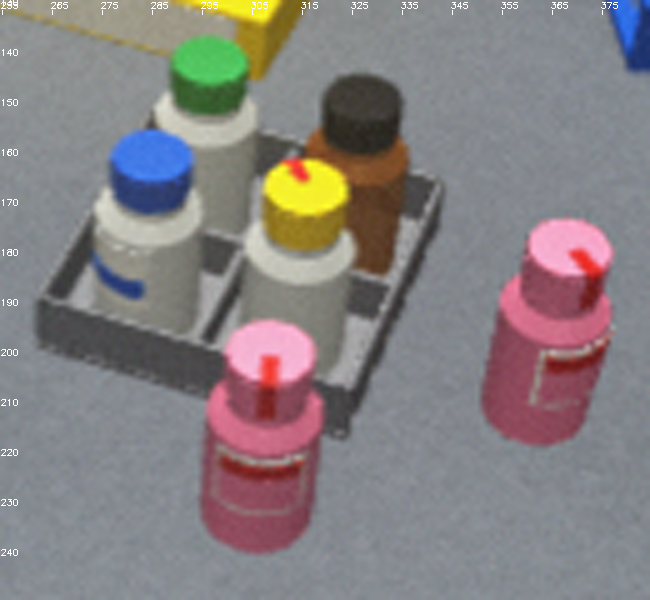

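View pics/z_side_115.png

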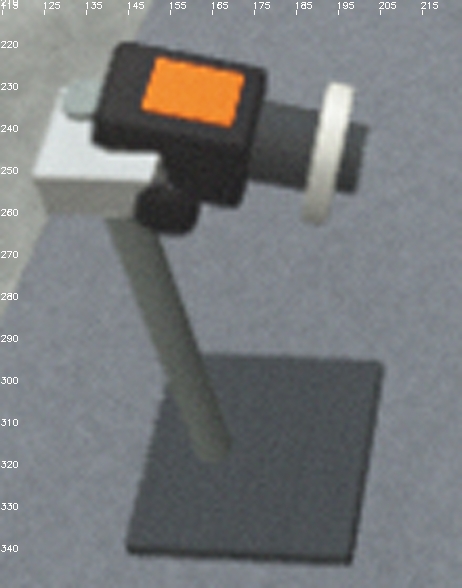

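```bash
python3 - <<'E'
from rig import robot
from h import *
from scipy.optimize import least_squares
a,b=cam(robot,"scene"),cam(robot,"side")
S=lambda x,y:(190+x/6-.5,120+y/6-.5)
D=lambda x,y:(255+x/5-.5,130+y/5-.5)
for n,p,q in [("yellow",S(412,187),D(307,187)),("blue",S(233,258),D(151,156)),("green",S(168,132),D(209,63)),("black",S(352,78),D(362,100)),("pink1",S(567,354),D(270,349)),("pink2",S(686,89),D(568,247))]:
    x,e=tri([a,b],[p,q]); print(n,x.round(4),np.round(e,2))
print("strip rim",onz(a,S(368,170),.141),onz(b,D(290,162),.141))
print("strip ctr",onz(a,S(405,181),.141),onz(b,D(304,181),.141))
# stand base
S2=lambda x,y:(225+x/3.5-.5,240+y/3.5-.5); D2=lambda x,y:(115+x/4.2-.5,210+y/4.2-.5)
for n,p in [("L",S2(35,422)),("B",S2(171,577)),("R",S2(314,428))]: print(n,onz(a,p,.014))
for n,p in [("TR",D2(383,362)),("BR",D2(351,555)),("BL",D2(128,546)),("TL",D2(203,354))]: print(n,onz(b,p,.014))
for n,p,q in [("o1",S2(150,147),D2(142,110)),("o2",S2(211,105),D2(155,57)),("o3",S2(258,145),D2(244,74)),("o4",S2(194,192),D2(234,127))]:
    x,e=tri([a,b],[p,q]); print(n,x.round(4),np.round(e,2))
x,e=tri([a,b],[S2(283,118),D2(328,153)]);print("ring",x,e)
for n,uv,c in [("flask",(398,295),a),("flask",(308,360),b)]: print(n,onz(c,uv,.02))
E
```

```text
yellow [ 0.4614 -0.2022  0.1409] [0.5  0.49]
blue [ 0.5551 -0.2157  0.1391] [0.46 0.44]
green [ 0.5324 -0.311   0.1374] [0.6  0.57]
black [ 0.4359 -0.2913  0.1363] [0.27 0.26]
pink1 [ 0.4688 -0.0704  0.1395] [0.64 0.64]
pink2 [ 0.3096 -0.1787  0.1389] [0.41 0.43]
strip rim [ 0.47052538 -0.2268322   0.141     ] [ 0.47365919 -0.22021829  0.141     ]
strip ctr [ 0.4607723  -0.20948157  0.141     ] [ 0.46393265 -0.20492982  0.141     ]
L [0.82555436 0.20886914 0.014     ]
B [0.81014138 0.33456517 0.014     ]
R [0.68552693 0.32082798 0.014     ]
TR [0.69757468 0.1950455  0.014     ]
BR [0.68254729 0.31982279 0.014     ]
BL [0.80896414 0.335825   0.014     ]
TL [0.80786982 0.2079054  0.014     ]
o1 [0.7511 0.2543 0.3378] [8.04 6.79]
o2 [0.7306 0.271  0.3899] [4.5  3.79]
o3 [0.7061 0.2692 0.3584] [6.49 5.59]
o4 [0.727  0.2485 0.2955] [3.94 3.4 ]
ring [0.67322909 0.25472837 0.30520777] [np.float64(0.40475643918550597), np.float64(0.363514039377444)]
flask [0.41654928 0.32593184 0.02      ]
flask [0.42003009 0.325773   0.02      ]
```

```bash
cat >> h.py <<'E'
def Rdown(psi,tilt=0.,yaw=0.):
    "tool with y-axis at world angle psi, pointing down"
    y=np.array([np.cos(psi),np.sin(psi),0]);z=np.array([0,0,-1.]);return np.c_[np.cross(y,z),y,z]
def Rlens(yaw,a):
    c,s=np.cos(yaw),np.sin(yaw)
    x=np.array([c*np.cos(a),s*np.cos(a),np.sin(a)]);y=np.array([-s,c,0]);return np.c_[x,y,np.cross(x,y)]
def Rtool(RJ,s=1):
    "tool for jar with frame RJ: tool z=-jar z, tool y=s*jar x"
    y=s*RJ[:,0];z=-RJ[:,2];return np.c_[np.cross(y,z),y,z]
def Ryaw(p): return Rlens(p,0)
E
python3 - <<'E'
from rig import robot
from h import *
a,b=cam(robot,"scene"),cam(robot,"side")
S2=lambda x,y:(225+x/3.5-.5,240+y/3.5-.5); D2=lambda x,y:(115+x/4.2-.5,210+y/4.2-.5)
for n,p,q in [("rl",S2(150,147),D2(155,57)),("fl",S2(211,105),D2(244,74)),("fr",S2(258,145),D2(234,127)),("rr",S2(194,192),D2(142,110))]:
    x,e=tri([a,b],[p,q]); print(n,x.round(4),np.round(e,2))
psi=np.radians(-63); hin=np.array([.7342,.2625,.32]); 
for al in (.2,.236,.3):
  RL=Rlens(np.radians(6.5),al); v=hin-.22*RL[:,0]; g=v-.0335*RL[:,0]+RL[:,2]*(.122-.06)
  for s in (1,-1):
    q1=robot.ik([.4614,-.2022,.127],Rtool(Ryaw(psi),s)); q2=robot.ik(g,Rtool(RL,s))
    print(al,s,g.round(3),None if q1 is None else np.round(q1,2),None if q2 is None else np.round(q2,2))
E
```

```text
rl [0.75   0.2482 0.352 ] [0.6  0.51]
fl [0.7109 0.2437 0.3425] [0.6  0.52]
fr [0.7061 0.2734 0.3414] [0.56 0.49]
rr [0.7465 0.2768 0.3488] [0.38 0.32]
0.2 1 [0.475 0.233 0.33 ] [ 0.65  0.31 -0.35  1.97  0.14  0.88 -0.87] [ 0.31  0.07 -0.92  1.8   0.17  1.13 -0.55]
0.2 -1 [0.475 0.233 0.33 ] [ 1.22  0.51 -1.08  1.96  0.54  1.    1.92] [ 0.47  0.1  -1.1   1.79  0.2   1.13  2.57]
0.236 1 [0.475 0.233 0.321] [ 0.65  0.31 -0.35  1.97  0.14  0.88 -0.87] [ 0.32  0.05 -0.92  1.84  0.17  1.07 -0.55]
0.236 -1 [0.475 0.233 0.321] [ 1.22  0.51 -1.08  1.96  0.54  1.    1.92] [ 0.49  0.07 -1.11  1.84  0.2   1.07  2.57]
0.3 1 [0.475 0.233 0.304] [ 0.65  0.31 -0.35  1.97  0.14  0.88 -0.87] [ 0.32  0.02 -0.92  1.91  0.19  0.96 -0.57]
0.3 -1 [0.475 0.233 0.304] [ 1.22  0.51 -1.08  1.96  0.54  1.    1.92] [-1.32 -0.04  0.7   1.95  0.21  0.96  2.55]
```

```bash
cat > look.py <<'E'
from rig import robot
from h import *
st=robot.get_state(); c=cam(robot,"wrist")
Rt=st['tool_rot'];pt=st['ee_pos']
Rct=Rt.T@c['R'].T; pct=Rt.T@(-c['R'].T@c['t']-pt)   # cam in tool
print(Rct.round(3),pct.round(4))
def lookpose(target,dirz,up,depth,row):
    "camera pose: target at pixel (280,row) at depth; tool z=dirz; tool x ~ up"
    z=dirz/np.linalg.norm(dirz); x=up-z*(up@z); x/=np.linalg.norm(x); R=np.c_[x,np.cross(z,x),z]
    Rc=R@Rct; p=np.array([0,(row-c['K'][1,2])/c['K'][1,1],1])*depth
    cp=target-Rc@p; return cp-R@pct,R
if __name__=="__main__":
    T=np.array([.70,.258,.32])
    for dep in (.28,.33):
     for row in (100,150):
      for az in (20,45,70,90):
       for el in (0,20,40,60):
        e=np.radians(el);A=np.radians(az)
        d=np.array([np.cos(A)*np.cos(e),np.sin(A)*np.cos(e),-np.sin(e)])
        p,R=lookpose(T,d,np.array([0,0,1.]),dep,row)
        q=robot.ik(p,R)
        if q is not None: print(dep,row,az,el,p.round(3),np.round(q,2))
E
python3 look.py
```

```text
[[ 0.    -0.959 -0.284]
 [ 1.     0.     0.   ]
 [-0.    -0.284  0.959]] [ 0.0836  0.0002 -0.1856]
0.28 100 20 0 [0.594 0.22  0.215] [-1.41  1.26  1.07  2.54  2.84  1.47  0.55]
0.28 100 20 20 [0.567 0.21  0.26 ] [ 0.56  0.24 -1.08  2.5   2.82  0.75  1.96]
0.28 100 20 40 [0.556 0.206 0.312] [ 0.77 -0.21 -1.08  2.25 -0.97  0.19 -0.71]
0.28 100 20 60 [0.562 0.208 0.365] [ 0.77 -0.04 -1.15  1.87 -0.03  0.76 -1.59]
0.28 100 45 0 [0.62  0.179 0.215] [-0.68  1.    0.89  2.34  3.69  1.98  0.96]
0.28 100 45 20 [0.6   0.158 0.26 ] [-0.82  0.48  1.09  2.34  4.24  1.31  0.86]
0.28 100 45 40 [0.591 0.15  0.312] [ 0.88  0.08 -0.89  2.1  -1.08  0.59  0.03]
0.28 100 45 60 [0.596 0.154 0.365] [ 0.82  0.12 -1.02  1.78 -0.24  0.87 -0.85]
0.28 100 70 0 [0.661 0.152 0.215] [ 1.02  1.2  -1.09  1.85 -0.96  0.76  0.85]
0.28 100 70 20 [0.651 0.125 0.26 ] [ 0.93  0.72 -0.9   1.85 -0.96  0.85  0.56]
0.28 100 70 40 [0.647 0.114 0.312] [ 0.79  0.44 -0.8   1.73 -0.67  0.94  0.1 ]
0.28 100 70 60 [0.649 0.12  0.365] [ 0.61  0.36 -0.78  1.52 -0.24  1.13 -0.38]
0.28 100 90 0 [0.7   0.145 0.215] [ 0.73  1.17 -0.85  1.
[... 2945 characters left out ...]
 45 60 [0.611 0.17  0.422] [ 0.77  0.14 -1.03  1.65 -0.18  0.98 -0.94]
0.33 150 70 0 [0.648 0.116 0.263] [ 1.09  1.08 -1.09  1.86 -0.98  0.85  0.78]
0.33 150 70 20 [0.645 0.106 0.318] [ 0.96  0.6  -0.88  1.82 -0.98  0.96  0.49]
0.33 150 70 40 [0.648 0.115 0.373] [ 0.84  0.39 -0.86  1.66 -0.63  1.02 -0.  ]
0.33 150 70 60 [0.657 0.14  0.422] [ 0.6   0.37 -0.85  1.4  -0.19  1.22 -0.48]
0.33 150 90 0 [0.7   0.107 0.263] [ 0.76  1.1  -0.82  1.4  -0.83  1.36  0.56]
0.33 150 90 20 [0.7   0.097 0.318] [ 0.78  0.89 -0.9   1.36 -0.59  1.3   0.28]
0.33 150 90 40 [0.7   0.106 0.373] [ 0.69  0.71 -0.91  1.26 -0.34  1.34  0.01]
0.33 150 90 60 [0.7   0.133 0.422] [ 0.49  0.6  -0.86  1.11 -0.07  1.48 -0.25]
```

```bash
python3 - <<'E'
from rig import robot
from h import *
from look import lookpose
R=Rtool(Ryaw(np.radians(-63)),1)
t0=robot.get_state()['time']
robot.move_ptp([.4614,-.2022,.27],R); print(robot.get_state()['time']-t0)
c=cam(robot,"wrist"); im=robot.grab_frame("wrist"); np.savez("w1.npz",**c); cv2.imwrite("pics/w1.png",im[:,:,::-1])
print(robot.get_state()['ee_pos'],robot.get_state()['time'])
p,R2=lookpose(np.array([.70,.258,.32]),np.array([0,np.cos(.35),-np.sin(.35)]),np.array([0,0,1.]),.33,150)
print(p); robot.move_ptp(p,R2)
c=cam(robot,"wrist"); im=robot.grab_frame("wrist"); np.savez("w2.npz",**c); cv2.imwrite("pics/w2.png",im[:,:,::-1])
print(robot.get_state()['ee_pos'],robot.get_state()['time'])
E
```

```text
[[ 0.    -0.959 -0.284]
 [ 1.     0.     0.   ]
 [-0.    -0.284  0.959]] [ 0.0836  0.0002 -0.1856]
1.8250000000000002
[ 0.46104759 -0.20320717  0.26975369] 2.025
[0.6996991  0.09662547 0.31776292]
[0.69952726 0.09632146 0.31810195] 3.4417
```

View pics/w1.png

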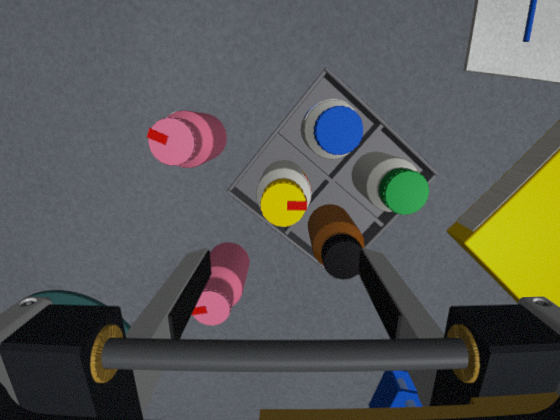

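View pics/w2.png

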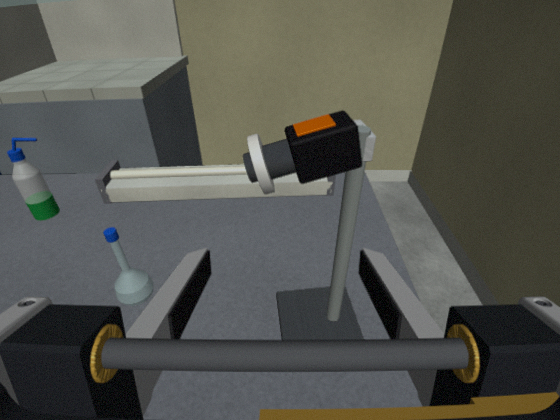

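```bash
python3 - <<'E'
import cv2
for n,(x,y,w,h),k in [("w2",(235,100,145,100),5.5),("w1",(240,150,100,80),7)]:
    im=cv2.imread(f"pics/{n}.png")[y:y+h,x:x+w]
    im=cv2.resize(im,None,fx=k,fy=k,interpolation=cv2.INTER_CUBIC)
    for i in range(0,w,10): cv2.putText(im,str(x+i),(int(i*k),8),0,.3,(255,255,255)); cv2.line(im,(int((i+.5)*k),10),(int((i+.5)*k),14),(255,255,255))
    for i in range(0,h,10): cv2.putText(im,str(y+i),(0,int((i+.5)*k)+3),0,.3,(255,255,255))
    cv2.imwrite(f"pics/z_{n}.png",im); print(im.shape)
import numpy as np
# subpixel orange corners by colour mask upsampled
def corners(f,box,k=8):
    x,y,w,h=box; im=cv2.imread(f)[y:y+h,x:x+w].astype(np.float32)
    im=cv2.resize(im,None,fx=k,fy=k,interpolation=cv2.INTER_CUBIC)
    s=im[:,:,2]-im[:,:,0]; m=(s>s.max()*.5).astype(np.uint8)
    cs=max(cv2.findContours(m,0,cv2.CHAIN_APPROX_NONE)[0],key=cv2.contourArea)
    e=cv2.minEnclosingTriangle(cs) if 0 else cv2.approxPolyN(cs,4,ensure_convex=True) if hasattr(cv2,'approxPolyN') else cv2.approxPolyDP(cs,k*1.5,True)
    return (e.reshape(-1,2)+.5)/k-.5+[x,y]
print("scene",corners("pics/scene0.png",(255,262,50,40)).round(2).tolist())
print("side",corners("pics/side0.png",(140,215,45,35)).round(2).tolist())
print("w2",corners("pics/w2.png",(280,108,65,35)).round(2).tolist())
E
```

```text
(550, 798, 3)
(560, 700, 3)
scene [[298.44, 281.19], [280.31, 294.56], [266.69, 281.56], [284.94, 269.19]]
side [[172.94, 227.19], [169.69, 239.81], [147.81, 235.56], [151.94, 223.06]]
w2 [[336.44, 124.81], [297.06, 136.31], [292.19, 124.06], [327.94, 113.56]]
```

View pics/z_w2.png

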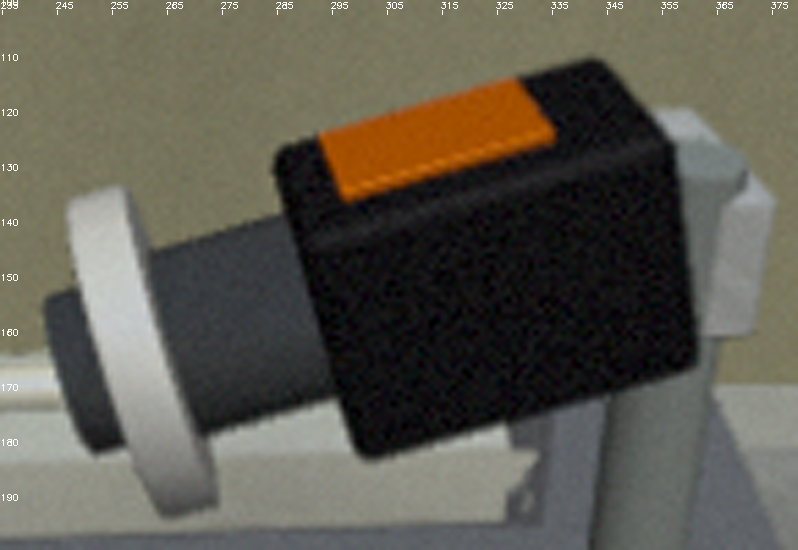

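View pics/z_w1.png

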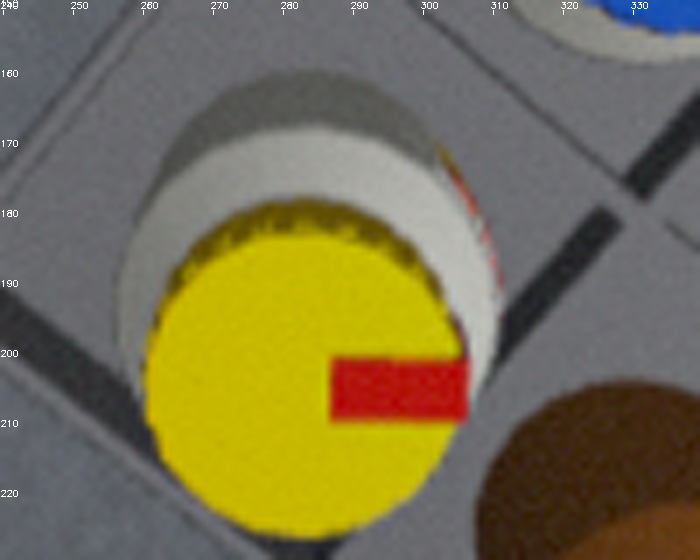

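```bash
cat > fit.py <<'E'
from rig import robot
from h import *
from scipy.optimize import least_squares
a,b=cam(robot,"scene"),cam(robot,"side"); w1=dict(np.load("w1.npz")); w2=dict(np.load("w2.npz"))
print("cap w1",onz(w1,(283.3,204.7),.141), "strip",[onz(w1,(240+x/7-.4,150+y/7-.4),.141).round(4) for x,y in((331,389),(468,389))])
S2=lambda x,y:(225+x/3.5-.4,240+y/3.5-.4); D2=lambda x,y:(115+x/4.2-.4,210+y/4.2-.4)
# orange: rl, fl, fr, rr   (stand: left = +y?)  lens looks -x; 'right of lens dir' = +y
O=[(a,[[266.69,281.56],[284.94,269.19],[298.44,281.19],[280.31,294.56]]),
   (b,[[151.94,223.06],[172.94,227.19],[169.69,239.81],[147.81,235.56]]),
   (w2,[[336.44,124.81],[297.06,136.31],[292.19,124.06],[327.94,113.56]])]
def model(p):
    hx,hy,yaw,al,x1,x2,w,h,r=p
    R=Rlens(yaw,al);H=np.array([hx,hy,.32])
    T=lambda P:H+R@np.array(P)
    C=[T([-x1,-w,h]),T([-x2,-w,h]),T([-x2,w,h]),T([-x1,w,h])]
    ring=T([-r,0,0]); lens=T([-.08,0,0])
    c,s=np.cos(yaw),np.sin(yaw)
    base=[np.array([hx,hy,.014])+np.array([c*u-s*v,s*u+c*v,0]) for u,v in((-.045,-.065),(-.045,.065),(.085,.065),(.085,-.065))]
    return C,ring,lens,base,R,H
def parts(p):
    C,ring,lens,base,R,H=model(p);o=[]
    for c,m in O: o.append(("orange",(proj(c,C)-m)))
    o.append(("ring a",(proj(a,ring)-S2(283,118))*.5)); o.append(("ring b",(proj(b,ring)-D2(328,153))*.5)); o.append(("ring w2",proj(w2,ring)-[260.7,163.4]))
    o.append(("lens w2",proj(w2,lens)-[248.1,167.6]))
    o.append(("base a",proj(a,[base[3],base[2],base[1]])-[S2(35,422),S2(171,577),S2(314,428)]))
    o.append(("base b",(proj(b,[base[0],base[1],base[2]])-[D2(383,362),D2(351,555),D2(128,546)])))
    return o
def run():
    f=lambda p:np.concatenate([x.ravel() for _,x in parts(p)])
    s=least_squares(f,[.734,.2625,.113,.23,-.01,.03,.015,.026,.063],x_scale=.01,loss='soft_l1')
    return s
if __name__=="__main__":
    s=run();p=s.x;cov=np.linalg.inv(s.jac.T@s.jac)
    print(p.round(4),np.sqrt(np.diag(cov)).round(4))
    for n,x in parts(p): print(n,x.round(2).tolist())
    _,_,lens,_,R,H=model(p); print("view",H-.22*R[:,0])
E
python3 fit.py
```

```text
cap w1 [ 0.4632877  -0.20118818  0.141     ] strip [array([ 0.4645, -0.2048,  0.141 ]), array([ 0.4738, -0.223 ,  0.141 ])]
[ 0.7354  0.2616  0.1199  0.2392 -0.0203  0.0202  0.0161  0.0273  0.0635] [0.0011 0.0006 0.01   0.0129 0.0014 0.0014 0.0007 0.0006 0.0015]
orange [[0.19, 0.43], [-0.72, 0.76], [-0.43, 1.13], [0.5, 0.58]]
orange [[-0.27, -0.65], [-0.07, -0.81], [-0.23, -0.31], [-0.14, -0.05]]
orange [[-0.53, -0.11], [-0.98, -0.63], [-0.63, 0.12], [0.3, 0.45]]
ring a [[-0.31, 0.22]]
ring b [[-0.14, -0.31]]
ring w2 [[-0.05, 0.38]]
lens w2 [[-2.0, 0.25]]
base a [[-1.26, -0.14], [-0.34, 1.22], [0.73, -0.85]]
base b [[-0.11, -1.29], [-0.38, 0.22], [-1.39, -0.13]]
view [0.52322352 0.23600013 0.26787752]
```

```bash
python3 - <<'E'
from fit import *
s=run();p=s.x
def ang(P,al,yaw):
    R=Rlens(yaw,al);H=np.array([p[0],p[1],.32]);q=proj(w2,[H+R@np.array(x) for x in P]);d=q[0]-q[1];return np.degrees(np.arctan2(-d[1],d[0]))
for al in (p[3],p[3]+.02):
  for yaw in (p[2],p[2]+.02):
    print(round(al,3),round(yaw,3),"bot",ang([(.03,-.025,-.025),(-.025,-.025,-.025)],al,yaw).round(2),"top",ang([(.03,-.025,.025),(-.025,-.025,.025)],al,yaw).round(2),"axis",ang([(-.03,0,0),(-.06,0,0)],al,yaw).round(2),
     "orange near",ang([(.02,-.0161,.0273),(-.02,-.0161,.0273)],al,yaw).round(2),"far",ang([(.02,.0161,.0273),(-.02,.0161,.0273)],al,yaw).round(2))
m=O[2][1];m=np.array(m)
for i,j in((0,1),(3,2)): d=m[i]-m[j];print(np.degrees(np.arctan2(-d[1],d[0])))
# line fits of edges in w2
im=cv2.imread("pics/w2.png").astype(np.float32)
g=cv2.GaussianBlur(im.sum(2),(0,0),.7)
def edge(u0,u1,v0,v1):
    "fit line to strongest vertical gradient near segment (u0,v0)-(u1,v1)"
    us=np.arange(int(u0),int(u1)+1);pts=[]
    for u in us:
        vc=v0+(v1-v0)*(u-u0)/(u1-u0); vs=np.arange(int(vc)-4,int(vc)+6); col=g[vs,u]; gr=np.abs(np.gradient(col)); k=gr.argmax()
        if 0<k<len(vs)-1:
            dn=gr[k-1]-2*gr[k]+gr[k+1]; pts.append((u,vs[k]+.5*(gr[k-1]-gr[k+1])/dn))
    q=np.array(pts,np.float32); vx,vy,_,_=cv2.fitLine(q,cv2.DIST_HUBER,0,.01,.01).ravel(); return -np.degrees(np.arctan(vy/vx))
Z=lambda x,y:(235+x/5.5-.4,100+y/5.5-.4)
for n,A,B in [("bot",(385,455),(680,370)),("orange near",(345,200),(550,140)),("orange far",(325,132),(515,79)),("barrel lo",(215,432),(330,399)),("barrel up",(165,247),(270,217))]:
    A,B=Z(*A),Z(*B); print(n,edge(A[0],B[0],A[1],B[1]))
E
```

```text
cap w1 [ 0.4632877  -0.20118818  0.141     ] strip [array([ 0.4645, -0.2048,  0.141 ]), array([ 0.4738, -0.223 ,  0.141 ])]
0.239 0.12 bot 15.17 top 15.37 axis 15.52 orange near 15.42 far 15.5
0.239 0.14 bot 15.77 top 15.84 axis 16.02 orange near 15.87 far 15.92
0.259 0.12 bot 16.13 top 16.43 axis 16.55 orange near 16.49 far 16.59
0.259 0.14 bot 16.73 top 16.9 axis 17.05 orange near 16.94 far 17.01
16.279198647900532
16.367845605986737
bot 15.733999
orange near 16.030941
orange far 16.350672
barrel lo 15.949966
barrel up 16.591076
```

```bash
python3 - <<'E'
from rig import robot
from h import *
from look import lookpose
e=np.radians(55);A=np.radians(60)
d=np.array([np.cos(A)*np.cos(e),np.sin(A)*np.cos(e),-np.sin(e)])
p,R2=lookpose(np.array([.68,.255,.32]),d,np.array([0,0,1.]),.30,160)
print(p,robot.ik(p,R2)); robot.move_ptp(p,R2)
c=cam(robot,"wrist"); im=robot.grab_frame("wrist"); np.savez("w3.npz",**c); cv2.imwrite("pics/w3.png",im[:,:,::-1])
print(robot.get_state()['ee_pos'],robot.get_state()['time'])
im=im[90:240,190:350,::-1]; cv2.imwrite("pics/z_w3.png",cv2.resize(im,None,fx=4,fy=4,interpolation=cv2.INTER_CUBIC))
E
```

```text
[[ 0.001 -0.959 -0.285]
 [ 1.     0.001  0.   ]
 [ 0.    -0.285  0.959]] [ 0.0834  0.0004 -0.1855]
[0.62545073 0.16129797 0.38754458] [ 0.4630497   0.18246711 -0.58230904  1.66628922 -0.46591937  0.99846847
 -0.42547624]
[0.625884   0.1600171  0.38644453] 4.4333
```

View pics/w3.png

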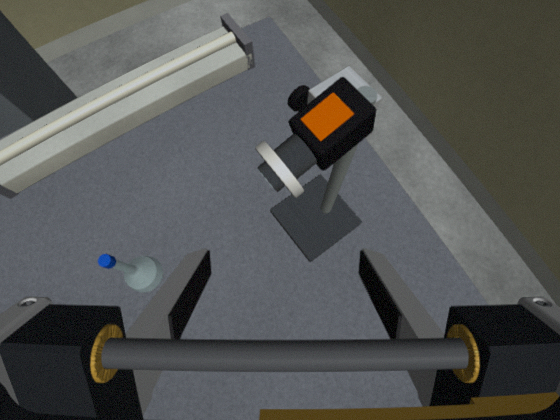

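View pics/z_w3.png

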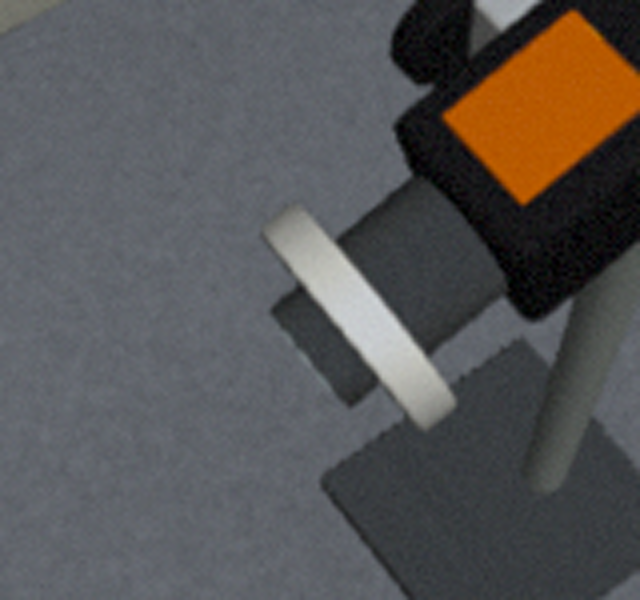

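```bash
cat > fit2.py <<'E'
import fit
from fit import *
w3=dict(np.load("w3.npz"))
def corners(f,box,k=8):
    x,y,w,h=box; im=cv2.imread(f)[y:y+h,x:x+w].astype(np.float32)
    im=cv2.resize(im,None,fx=k,fy=k,interpolation=cv2.INTER_CUBIC)
    s=im[:,:,2]-im[:,:,0]; m=(s>s.max()*.5).astype(np.uint8)
    cs=max(cv2.findContours(m,0,cv2.CHAIN_APPROX_NONE)[0],key=cv2.contourArea)
    return (cv2.approxPolyN(cs,4,ensure_convex=True).reshape(-1,2)+.5)/k-.5+[x,y]
o=corners("pics/w3.png",(292,85,72,62))
# order rl (right), fl(bottom), fr (left), rr(top)
o=np.array([o[o[:,0].argmax()],o[o[:,1].argmax()],o[o[:,0].argmin()],o[o[:,1].argmin()]])
print(o.round(1).tolist())
fit.O.append((w3,o))
op=fit.parts
Z=lambda x,y:np.array((190+x/4-.4,90+y/4-.4))
def parts(p):
    q=op(p);C,ring,lens,base,R,H=model(p)
    q.append(("ring w3",proj(w3,ring)-Z(362,318)));q.append(("lens w3",proj(w3,lens)-Z(312,358.5)))
    q.append(("base w3",proj(w3,[base[0]])-[Z(321,481)]))
    return q
fit.parts=parts
if __name__=="__main__":
    s=run();p=s.x;cov=np.linalg.inv(s.jac.T@s.jac)
    print(p.round(4),np.sqrt(np.diag(cov)).round(4))
    for n,x in parts(p): print(n,x.round(2).tolist())
    _,_,lens,_,R,H=model(p); print("view",H-.22*R[:,0])
E
python3 fit2.py
```

```text
cap w1 [ 0.4632877  -0.20118818  0.141     ] strip [array([ 0.4645, -0.2048,  0.141 ]), array([ 0.4738, -0.223 ,  0.141 ])]
[[354.4, 113.3], [320.1, 141.2], [299.6, 118.7], [332.7, 91.2]]
[ 0.736   0.2622  0.1193  0.2433 -0.02    0.0203  0.0156  0.0276  0.0636] [0.0009 0.0004 0.0083 0.0125 0.0011 0.0011 0.0004 0.0006 0.0012]
orange [[0.57, 0.83], [-0.41, 1.25], [-0.58, 1.24], [0.42, 0.57]]
orange [[-0.5, -0.32], [-0.37, -0.43], [-0.43, -0.36], [-0.25, -0.15]]
orange [[-0.64, -0.77], [-0.8, -1.21], [-0.29, -0.04], [0.46, 0.19]]
orange [[0.25, 0.55], [0.08, 0.64], [-0.38, 0.06], [0.02, 0.38]]
ring a [[-0.31, 0.47]]
ring b [[-0.32, -0.15]]
ring w2 [[0.51, 0.33]]
lens w2 [[-1.35, 0.22]]
base a [[-1.32, 0.21], [-0.41, 1.65], [0.72, -0.45]]
base b [[-0.37, -1.1], [-0.69, 0.43], [-1.71, 0.04]]
ring w3 [[-0.76, 0.09]]
lens w3 [[-0.85, 0.24]]
base w3 [[40.0, 51.75]]
view [0.52397656 0.23677166 0.26699553]
```

```bash
sed -i 's/proj(w3,\[base\[0\]\])/proj(w3,[base[1]])/' fit2.py; python3 fit2.py | grep -E "^\[ |^\[0|base w3|view"; python3 - <<'E'
from rig import robot
from h import *
H=np.array([.736,.2622,.32]);RL=Rlens(.118,.247)
g=H-.22*RL[:,0]-.0335*RL[:,0]+RL[:,2]*.062
print(g,robot.ik(g,Rtool(RL,1)))
R=Rtool(Ryaw(np.radians(-63)),1)
for z in (.27,.19,.127): print(robot.ik([.4623,-.2017,z],R))
E
```

```text
[ 0.7362  0.262   0.1224  0.2391 -0.0197  0.0206  0.0156  0.0278  0.0637] [0.0008 0.0004 0.0082 0.0124 0.001  0.001  0.0005 0.0006 0.0011]
base w3 [[-0.94, -0.82]]
view [0.5240528  0.23591979 0.26790734]
[0.47684963 0.23147753 0.31813855] [ 0.15784997  0.03603359 -0.74926304  1.85294202  0.15680499  1.04616657
 -0.53430627]
[ 0.64661447  0.14980929 -0.32895236  1.81045518  0.0519648   1.18971699
 -0.7978089 ]
[ 0.64144344  0.22803778 -0.33313261  1.91008142  0.08700894  1.01731002
 -0.82904489]
[ 0.62797091  0.30886814 -0.32522954  1.9705134   0.12621217  0.88138776
 -0.8629552 ]
```

```bash
python3 - <<'E'
from rig import robot
from h import *
R=Rtool(Ryaw(np.radians(-63)),1)
robot.move_ptp([.4623,-.2017,.22],R)
hit=robot.move_linear([.4623,-.2017,.127],velocity=.08,threshold=8)
s=robot.get_state();print(hit,s['ee_pos'],s['force'],s['time'])
for n in("scene","wrist"): cv2.imwrite(f"pics/{n}_pre.png",robot.grab_frame(n)[:,:,::-1])
if not hit:
    robot.gripper_to(0.0)
    s=robot.get_state();print(s['opening'],s['ee_pos'],s['force'],s['time'])
E
```

```text
False [ 0.46258398 -0.20180767  0.12745818] [ 0.03648219  0.60740466 -0.28193597] 7.2917
0.04678830100871888 [ 0.4622723  -0.20164095  0.12698606] [0.08006919 0.04588497 0.40984728] 8.1833
```

View pics/wrist_pre.png

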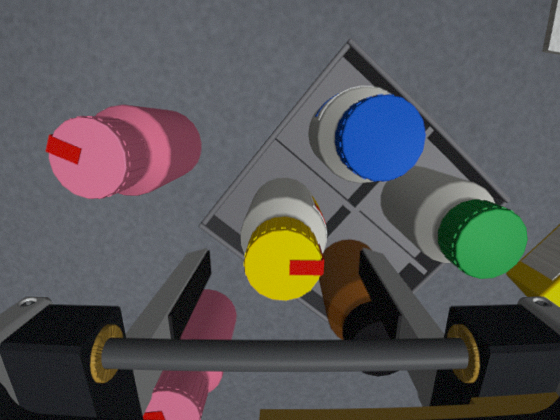

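```bash
python3 - <<'E'
from rig import robot
from h import *
robot.move_linear([.4623,-.2017,.31],velocity=.12)
robot.pause(.2)
s=robot.get_state();print(s['opening'],s['ee_pos'],s['force'],s['moment'],s['time'])
out=[]
for n in("scene","side","wrist"):
    im=robot.grab_frame(n)[:,:,::-1]; cv2.imwrite(f"pics/{n}_lift.png",im)
    if n!="wrist":
        x,y=(185,80) if n=="scene" else (250,90)
        out.append(cv2.resize(im[y:y+150,x:x+130],None,fx=3,fy=4*0.75,interpolation=cv2.INTER_CUBIC))
cv2.imwrite("pics/lift.png",np.hstack(out))
E
```

```text
0.04731129712278253 [ 0.46220394 -0.20166917  0.30970445] [ 0.15890347 -0.61516316 -3.71788339] [ 0.00818604  0.01791572 -0.05535143] 10.0583
```

View pics/lift.png

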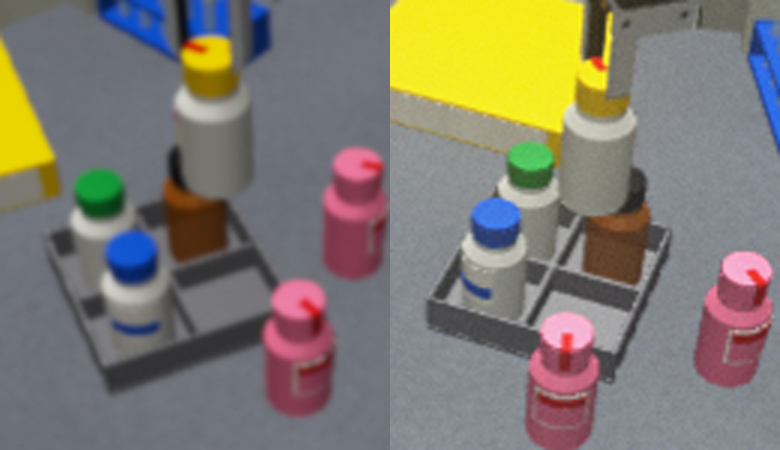

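View pics/wrist_lift.png

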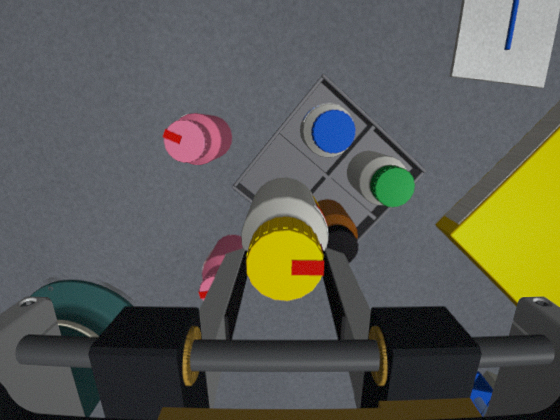

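```bash
python3 - <<'E'
from rig import robot
from h import *
s=robot.get_state();c=cam(robot,"wrist");R=s['tool_rot'];p=s['ee_pos']
print("tcp px",proj(c,p),proj(c,p+R@[0,0,-.014]))
im=cv2.imread("pics/wrist_lift.png").astype(int); B,G,Rr=im[...,0],im[...,1],im[...,2]
m=((Rr>150)&(B<70)&(Rr-B>110)).astype(np.uint8); m[:,:235]=0;m[:,335:]=0;m[:210]=0;m[310:]=0
m=cv2.morphologyEx(m,cv2.MORPH_OPEN,np.ones((3,3),np.uint8))
cs=max(cv2.findContours(m,0,cv2.CHAIN_APPROX_NONE)[0],key=cv2.contourArea); h=cv2.convexHull(cs);e=cv2.fitEllipse(h);print(e)
red=((Rr>130)&(G<60)&(B<60)); ys,xs=np.nonzero(red[230:290,270:340]); print("red ctr",xs.mean()+270,ys.mean()+230,xs.min()+270,xs.max()+270,ys.min()+230,ys.max()+230)
q=np.c_[xs,ys].astype(float);q-=q.mean(0);u=np.linalg.svd(q,full_matrices=False)[2][0];print("red axis deg",np.degrees(np.arctan2(u[1],u[0])))
o,d=ray(c,e[0]); ot=R.T@(o-p);dt=R.T@d; x=ot+dt*(-.014-ot[2])/dt[2];print("cap ctr in tool",x)
for uv in((xs.min()+270,ys.mean()+230),(xs.max()+270,ys.mean()+230)):
    o,d=ray(c,uv);ot=R.T@(o-p);dt=R.T@d;print(ot+dt*(-.014-ot[2])/dt[2])
# where the white body's axis: jar tilt check
E
```

```text
tcp px [[283.89457294 258.28460057]] [[283.86004581 267.80679023]]
((284.6417541503906, 264.8817443847656), (70.01981353759766, 77.57719421386719), 85.57483673095703)
red ctr 307.44 267.4666666666667 292 323 260 274
red axis deg 0.3706154089330605
cap ctr in tool [ 0.00195066  0.00047389 -0.014     ]
[ 0.00022774  0.00494534 -0.014     ]
[ 0.00020287  0.02380172 -0.014     ]
```

```bash
cat > fin.py <<'E'
from h import *
H=np.array([.7361,.262,.32]);YAW,AL=.120,.245
RL=Rlens(YAW,AL);V=H-.22*RL[:,0]
RT=Rtool(RL,1); G=V-.0335*RL[:,0]+.062*RL[:,2]
E
python3 - <<'E'
from rig import robot
from fin import *
print(V,G)
try:
    robot.move_linear(G-.03*RL[:,0]+[0,0,.01],velocity=.18,frame=RT)
except robot.PlanningError as e:
    print("lin fail",e); robot.move_ptp(G-.03*RL[:,0]+[0,0,.01],RT)
robot.move_linear(G,velocity=.06,frame=RT)
robot.pause(.3)
s=robot.get_state();print(s['opening'],s['ee_pos']-G,s['force'],s['time'],(RT.T@s['tool_rot']).round(4))
for n in("scene","side","wrist"): cv2.imwrite(f"pics/{n}_fin.png",robot.grab_frame(n)[:,:,::-1])
im=cv2.imread("pics/scene_fin.png")[190:330,220:410];cv2.imwrite("pics/zf_scene.png",cv2.resize(im,None,fx=4,fy=4,interpolation=cv2.INTER_CUBIC))
im=cv2.imread("pics/side_fin.png")[170:310,120:310];cv2.imwrite("pics/zf_side.png",cv2.resize(im,None,fx=4,fy=4,interpolation=cv2.INTER_CUBIC))
E
```

```text
[0.52420464 0.2364498  0.26663761] [0.47700841 0.23075891 0.31866049]
0.04727614761271957 [-1.41717651e-04  1.91045516e-05  1.22980432e-04] [ 0.53707561 -0.19375645 -2.94101328] 13.675 [[ 1.e+00  2.e-04 -2.e-04]
 [-2.e-04  1.e+00  3.e-04]
 [ 2.e-04 -3.e-04  1.e+00]]
```

View pics/zf_scene.png

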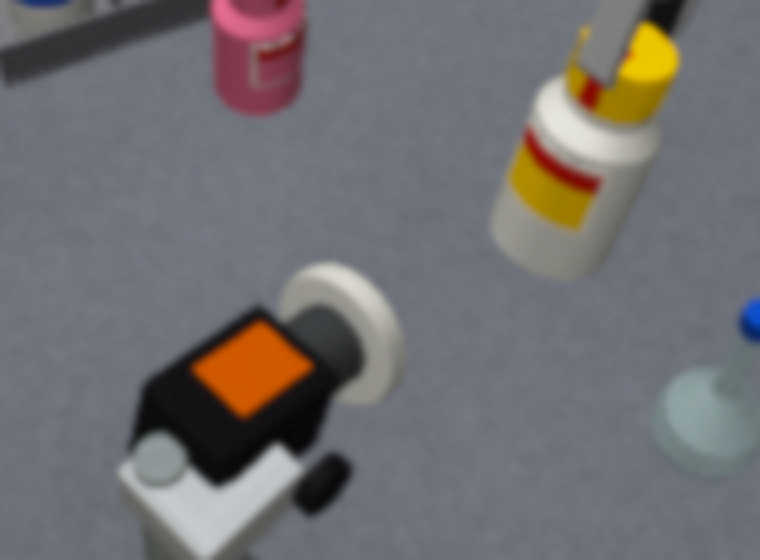

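View pics/zf_side.png

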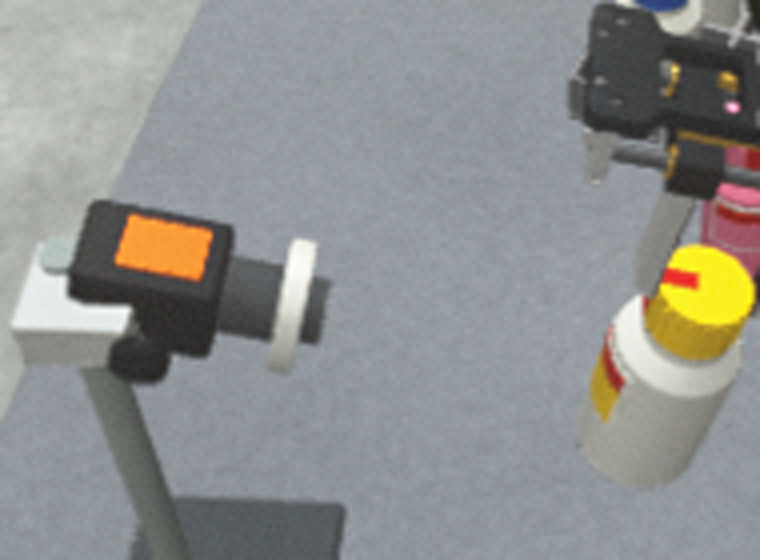

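View pics/wrist_fin.png

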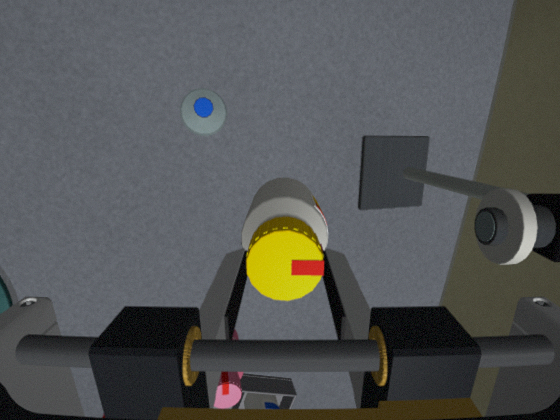

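```bash
cat > ov.py <<'E'
from rig import robot
from fin import *
def overlay(tag):
    s=robot.get_state();RJ=np.c_[s['tool_rot'][:,1],s['tool_rot'][:,0],-s['tool_rot'][:,2]]  # jar x=tool y, y=tool x
    O=s['ee_pos']-.122*RJ[:,2]
    T=lambda P:O+np.array(P)@RJ.T
    th=np.linspace(0,2*np.pi,60)
    circ=lambda r,z:T(np.c_[r*np.cos(th),r*np.sin(th),0*th+z])
    ph=np.linspace(-.85,.85,20)
    arc=lambda z:np.c_[.0335*np.cos(ph),.0335*np.sin(ph),0*ph+z]
    lab=T(np.r_[arc(.037),arc(.083)[::-1],arc(.037)[:1]])
    for n,(x,y) in (("scene",(220,190)),("side",(120,170))):
        c=cam(robot,n);im=cv2.imread(f"pics/{n}_{tag}.png")[y:y+140,x:x+190];k=4;im=cv2.resize(im,None,fx=k,fy=k,interpolation=cv2.INTER_CUBIC)
        for P,col in((circ(.033,0),(0,255,0)),(circ(.033,.088),(0,255,0)),(circ(.024,.136),(255,0,255)),(lab,(255,0,0)),
             (np.array([H-.08*RL[:,0],V]),(0,255,255)),(np.array([H+RL@[sx*.02,sy*.0157,.0277] for sx,sy in((1,1),(1,-1),(-1,-1),(-1,1),(1,1))]),(255,255,0)),
             (np.array([H+RL@[-.0637,.033*np.cos(t),.033*np.sin(t)] for t in th]),(0,0,255))):
            q=((proj(c,P)-[x,y]+.5)*k).astype(np.int32);cv2.polylines(im,[q],False,col,1,cv2.LINE_AA)
        cv2.imwrite(f"pics/ov_{n}_{tag}.png",im)
if __name__=="__main__":
    import sys;overlay(sys.argv[1])
    c=cam(robot,"wrist");print("lens in wrist pred",proj(c,[H-.08*RL[:,0],H-.0637*RL[:,0]]))
E
python3 ov.py fin; python3 -c "
import cv2;im=cv2.imread('pics/wrist_fin.png')[180:280,440:560];cv2.imwrite('pics/zf_w.png',cv2.resize(im,None,fx=5,fy=5,interpolation=cv2.INTER_CUBIC))"
```

```text
lens in wrist pred [[484.40569948 226.81842042]
 [502.09121191 226.7655854 ]]
```

View pics/ov_scene_fin.png

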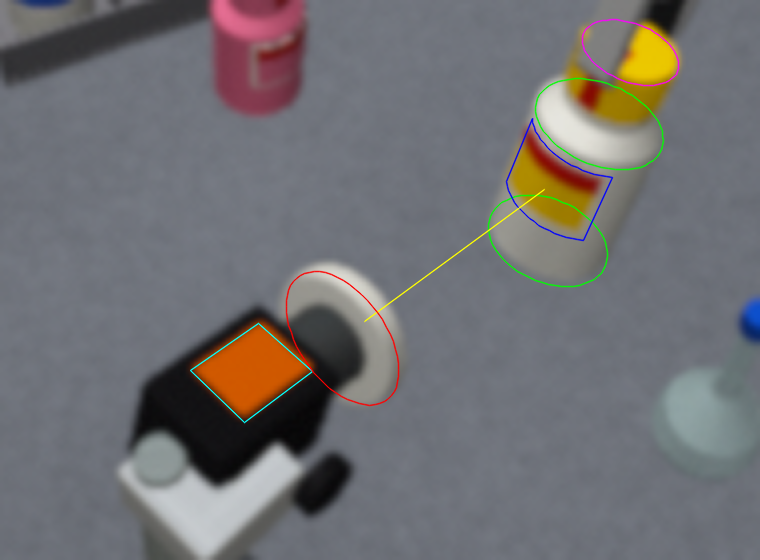

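View pics/ov_side_fin.png

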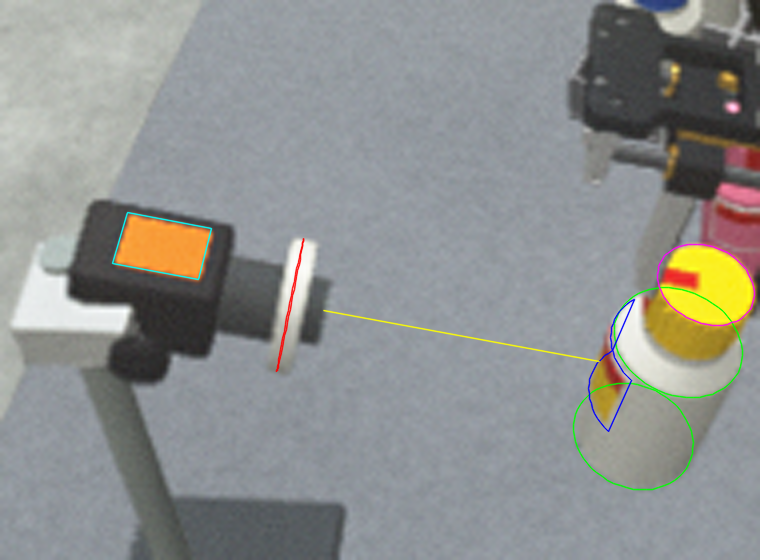

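View pics/zf_w.png

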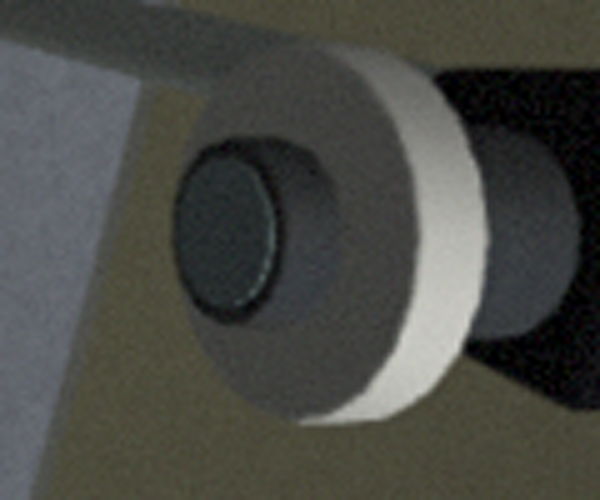

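```bash
python3 - <<'E'
from rig import robot
from fin import *
robot.pause(.5)
s=robot.get_state();print(s['opening'],s['ee_pos']-G,np.abs(s['joint_vel']).max(),s['time'])
im=robot.grab_frame("side")[:,:,::-1];cv2.imwrite("pics/side_end.png",im)
old=cv2.imread("pics/side_fin.png").astype(int);print("max change jar region",np.abs(im.astype(int)-old)[225:300,260:310].mean())
E
```

```text
0.04710922444275889 [ 1.68074257e-05 -3.50387380e-06  1.49668896e-05] 0.002207917825205824 14.325
max change jar region 2.6211555555555557
```

View pics/side_end.png

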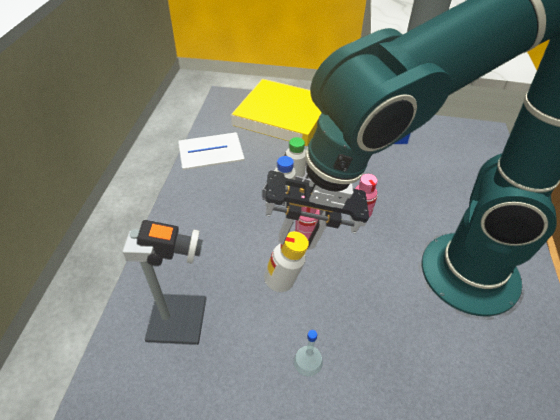

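The jar is held still at pixel (287,262) with its label facing the lens at (200,243). The visible bystanders are still standing.

```bash
python3 -c "
from rig import robot
print(robot.sign_off(),robot.get_state()['time'])"
```

```text
the job is handed in; nothing more can be done
the job is handed in; nothing more can be done
```

I gripped the yellow-capped jar by its cap with the jaws along the label direction and lifted it straight out of the crate. It is now held in front of the inspection camera, leaned back 0.245 rad to match the camera tilt I estimated. I handed the job in at about 14.4 s, still holding it.

**Checks that agreed:**
- The arm was within 0.1 mm of its target, with steady grip and no drift over the last 0.5 s.
- The lens, seen from the wrist camera, sat within about 1.5 px (1–2 mm) of where I predicted it.
- The jar and camera outlines I projected into the scene and side pictures matched to about 1 px, apart from the jar's bottom edge noted below.
- The red strip showed the label direction was within about 0.5° of the jaws.
- After the lift, the blue, green and amber jars were still standing in the crate. The last picture showed the flask, camera stand, and blue and green jars where they were; the arm hid the amber jar there.

**Small disagreements:**
- **Camera tilt:** the combined fit gave 0.239–0.243 rad, and edge slopes in the wrist picture gave about 0.25. I used 0.245, so it could be off by about 0.01 rad.
- **Jar height:** the jar's lower edge in the scene picture was about 2 px higher than predicted. About 1 px of that is the offset that picture also shows on the camera head.
- **Cap centring:** two estimates of the cap's sideways offset in the grip disagreed, 0.2 mm against 2 mm. I made no correction for it.

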